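# Sort out the gluing corner of a violin bench

## Task

The gluing corner is mixed up: put the glue pot on the hotplate to warm, the clamping weight on the glued-up wooden blank to press its joint, and the amber varnish bottle in the white drip tray, each upright in the middle of its place. Every place holds only one thing, so park one on the empty felt pad (or another clear spot) on the way. Set everything down gently without letting it drop or tip over, and do not push the wooden clamp spool, the brass plane or the flat tin out of their places.

Things in the scene. Friction and masses are not known exactly. Their poses are not given: they have to be found in the camera images.
- pot: Loose lidded steel glue pot, 0.35 kg +-30%: round, 84 mm diameter (lid rim 88), lid top 67 mm above the underside; on the lid, fixed to it, an upright round dark wooden knob 24 mm in diameter from 67 to 99 mm. Lid and pot are one rigid piece; lift it by the knob. Origin: centre of the underside, z up. At the start it stands on the white tray.
- bottle: Loose amber glass varnish bottle, 0.22 kg +-30%, closed: round, 56 mm diameter up to 66 mm, shoulder narrowing to 28 mm diameter at 80 mm, then a round black cap 32 mm in diameter from 80 to 110 mm; blank paper label. Lift it by the cap. Origin: centre of the underside, z up. At the start it stands on the wooden blank.
- weight: Loose bright steel clamping weight, 0.6 kg +-30%: round, 60 mm diameter, 34 mm high, with a round bright steel handle post 22 mm in diameter from 34 to 68 mm. Lift it by the post. Origin: centre of the underside, z up. At the start it stands on the hotplate.
- hotplate: Fixed small electric hotplate: grey square body 140 x 140 mm, 32 mm high, with a round dark heating plate 110 mm in diameter in its middle whose top is 42 mm above the table. Origin: centre of the underside (on the table), z up, x and y along the body's sides; things stand at 42 mm. Place of the glue pot.
- tray: Fixed shallow square white drip tray, 120 x 120 mm outside, walls 4 mm thick and 18 mm high, inner floor about 4 mm above the table. Origin: centre of the underside, z up, x and y along the sides. Place of the bottle.
- blank: Fixed glued-up wooden blank: two wooden strips (brown and darker brown) glued side by side to a block 110 mm (its x) by 81 mm (its y), top 30 mm above the table; the joint runs along x through the middle. Origin: centre of the underside, z up. Place of the weight.
- felt: Fixed square grey felt pad 110 x 110 mm, 4 mm thick, empty at the start: the free spot. Origin: centre of the underside, z up.
- clamp: Bystander, loose: standing turned wooden clamp spool, 34 mm diameter, 82 mm high. Origin: centre of the underside, z up. Not to be displaced.
- plane: Bystander, loose: small brass finger plane 60 x 26 mm, 24 mm high. Origin: centre of the underside, x along its length, z up. Not to be displaced.
- tin: Bystander, loose: flat round aluminium tin, 70 mm diameter, 26 mm high, closed. Origin: centre of the underside, z up. Not to be displaced.

How it is judged (in metres and radians):
At the end, for the whole second after the job is handed in: The glue pot stands on the hotplate, the weight on the wooden blank and the bottle in the tray, each upright (within 0.1 rad), resting on the surface (within 5 mm) with its axis within 15 mm of the middle of its place, released and at rest (horizontal distance between pot and hotplate below 0.015 m and z of pot in the frame of hotplate between 0.037 and 0.047 m and angle between each of pot, bottle, weight's own z axis and vertical below 0.1 rad and linear speed of each of pot, bottle, weight below 0.03 m/s and contact force between the fingers and pot below 0.1 N and horizontal distance between bottle and tray below 0.015 m and z of bottle in the frame of tray between -0.001 and 0.009 m and contact force between the fingers and bottle below 0.1 N and horizontal distance between weight and blank below 0.015 m and z of weight in the frame of blank between 0.025 and 0.035 m and contact force between the fingers and weight below 0.1 N); the robot touches nothing.
It fails at once if the pot, the bottle or the weight is tipped over (leans more than 0.6 rad) (angle between any of pot, bottle, weight's own z axis and vertical above 0.6 rad).
It fails at once if one of them is dropped onto its place or the felt pad (faster than 0.6 m/s within 15 mm of the surface) (((horizontal distance between pot and hotplate below 0.045 m and z of pot in the frame of hotplate below 0.057 m and linear speed of pot above 0.6 m/s) or (horizontal distance between pot and felt below 0.045 m and z of pot in the frame of felt below 0.019 m and linear speed of pot above 0.6 m/s)) or ((horizontal distance between bottle and tray below 0.045 m and z of bottle in the frame of tray below 0.019 m and linear speed of bottle above 0.6 m/s) or (horizontal distance between bottle and felt below 0.045 m and z of bottle in the frame of felt below 0.019 m and linear speed of bottle above 0.6 m/s)) or ((horizontal distance between weight and blank below 0.045 m and z of weight in the frame of blank below 0.045 m and linear speed of weight above 0.6 m/s) or (horizontal distance between weight and felt below 0.045 m and z of weight in the frame of felt below 0.019 m and linear speed of weight above 0.6 m/s))).
It fails at once if the clamp spool, the brass plane or the flat tin is displaced by more than 25 mm (distance of any of clamp, plane, tin from where it was at the start of the episode above 0.025 m).
It also fails if it takes over 128 s, if anything falls off the work surface, if the arm or the gripper's body presses on something with over 40 N, if the wrist force passes 120 N, or if a joint passes its speed limit or range.

## Robot

A 6-joint arm with a two-finger parallel gripper is mounted at the origin on the work surface. World frame = base frame: x ahead of the robot, y to its left, z up, the work surface at z = 0. Lengths are in mm, angles in rad, forces in N, time in s.
With the tool pointing down it reaches from about 400 to 925 mm from the base axis. Payload 12.5 kg.
Tool frame: the origin (TCP) lies midway between the tips of the shut fingers; the grasp point (between the pads) lies 19 mm behind it; z points along the fingers, y is the line along which they close (so a half turn about z gives the same grasp; the last joint's range is limited). The gripper opens to 95 mm and grips with 3 to 60 N. Pads are 20 mm wide; open, the fingers measure 119 mm over their backs; the gripper's body (75 mm by 180 mm) begins 59 mm behind the grasp point.
Start: joints at [1.206, 0.491, 1.559, -0, 1.092, -0.106], TCP at [159.932, 604.209, 214.661] pointing down, gripper open.
Joint ranges: [-3.1, 3.1], [-0.84, 2.19], [0.05, 2.79], [-1.13, 4.28], [0.06, 2.93], [-2.69, 2.69]. Speed limits (rad/s): [2.22, 2.22, 2.79, 3.14, 3.14, 3.14].

## Interface

Orientations are given as [roll, pitch, yaw] about the fixed x, y, z axes, in that order (R = Rz(yaw) Ry(pitch) Rx(roll)).
In Python, from cell import * gives the robot as it stands.
- The arm moves only by the tool servo_tool, never from a script. Its argument "moves" is one flat list of numbers, 5 for each row, row after row: the shift along the world's x, y, z as a fraction of full scale, then the turn about the world's z as a fraction of full scale, then the opening, from 0 (shut) to 1 (fully open). A call has 1 to 12 rows; each row is the pose to reach, as a shift and turn from the pose commanded when the call began, turning the shorter way round; what a row does not reach only later rows make up. Full scale, the value 1, is 400 mm for a shift and 180 degrees for a turn. A row lasts 1/12 s, in which the tool goes at most 41.7 mm and 7.16 degrees, less where a joint would pass 70% of its speed; a pose out of reach is approached as far as the arm can. A call with a number of a shift or a turn outside -1 to 1 is refused whole. A call with a gripper value outside its range is refused whole. The fingers move at their own pace and stop on an object; the grip force is fixed at half the most. Time passes only in rows, so rows that repeat a pose let the fingers close. It gives the time, the measured TCP pose, the force, the opening and the grip force at its end, in the units of the state.
- state(): the state, without advancing time (a new reading comes with each control period).
- read_camera(name): name is "scene" or "top" or "wrist"; returns (picture, depth): 420x560x3 uint8, blue, green, red; 420x560 float32, mm along the optical axis (not along the pixel's ray), 0 where there is no reading.
- get_calibration(name): a dict with "K" (3x3 intrinsics, pixels), "R" (3x3) and "t" (3): a world point X has camera coordinates R X + t. Camera axes: x right, y down, z forward; pixel columns grow to the right and rows downward; lengths in mm; the calibration is good to about 2 mm. A picture is of the moment at which its call begins: read the wrist's pose just before it. get_calibration takes no time and is no camera call; for the wrist camera it gives the pose at the moment of the call.
- job_done(): hands the job in; it is judged then, once.
The state is a dict: "t": time; "joints": joint angles; "qvel": joint speeds; "tau": joint torques, N m; "eef_pos": TCP position; "tcp_rot": TCP orientation; "ft_force": force on the tool from outside, world axes, zero at the start; "moment": the same for the moment, N m; "opening": opening from 0.0 (shut) to 1.0 (fully open); "grip_force": force on a finger pad.
Only numpy, scipy, OpenCV 4.12 (cv2) and the standard library are available. Lean on these libraries where they do the work, as an engineer would, in place of code of your own. Each camera call takes 0.05 s, during which the arm holds its last target. There are 200 camera calls.

## Working session

There is one attempt and no reset: what is moved stays moved. The work goes in short steps, Python scripts to look and compute and a tool call to move; the robot and the scene stay as the last step left them, time stands still between calls to the robot, and variables do not carry over. Pictures are saved under pics/ and viewed, at most 14 in all, crops included, and the job is handed in when it is done.

Besides the shell and the picture viewer there is one more tool, called after ">>>" as name(argument=value, ...) on one line, values as JSON. servo_tool: Moves the arm, as the interface text tells. Its arguments: {"type":"object","properties":{"moves":{"type":"array"}},"required":["moves"]}

```bash
mkdir -p pics; cat > h.py <<'E'
from cell import *
import numpy as np, cv2
def ray(c,u,v):
    d=c["R"].T@np.linalg.inv(c["K"])@np.array([u,v,1.]); return -c["R"].T@c["t"],d
def onplane(c,u,v,z):
    o,d=ray(c,u,v); return o+d*(z-o[2])/d[2]
def cloud(c,dep):
    v,u=np.mgrid[:dep.shape[0],:dep.shape[1]]
    p=np.stack([u,v,np.ones_like(u)],-1).astype(float)@np.linalg.inv(c["K"]).T*dep[...,None]
    return (p-c["t"])@c["R"]
E
python3 - <<'E'
from h import *
print(state())
for n in("top","scene"):
    c=get_calibration(n);im,d=read_camera(n);cv2.imwrite(f"pics/{n}0.png",im);np.savez(f"{n}0.npz",im=im,d=d,**c)
    print(n,-c["R"].T@c["t"],c["K"][0,0],c["R"][2])
E
```

```text
{'t': 0.0, 'joints': array([ 1.20637451e+00,  4.91586440e-01,  1.55945469e+00, -2.24551242e-05,
        1.09169117e+00, -1.05605017e-01]), 'qvel': array([-0.0007795 ,  0.00018038,  0.00069566, -0.00089671, -0.0002635 ,
       -0.00136014]), 'tau': array([ 3.51937015e-03, -6.12650299e+01, -2.58178890e+01,  6.94908598e-02,
        4.81867057e-02, -6.27819281e-05]), 'eef_pos': array([159.8593342 , 603.95744436, 214.0432436 ]), 'tcp_rot': array([-3.14045726e+00, -1.00323996e-04,  2.88278616e+00]), 'ft_force': array([-0.36407827, -0.75122538,  0.7385942 ]), 'moment': array([0.01210402, 0.05399931, 0.04815413]), 'grip_force': 0.0, 'opening': 0.9968061587280971}
top [411.94751753   2.64792569 904.97180121] 412.69307208491074 [ 0.15728527 -0.01572834 -0.98742795]
scene [939.55459872 266.06478892 749.33094809] 430.45428578125455 [-0.49427419 -0.32534331 -0.80612949]
```

View pics/top0.png

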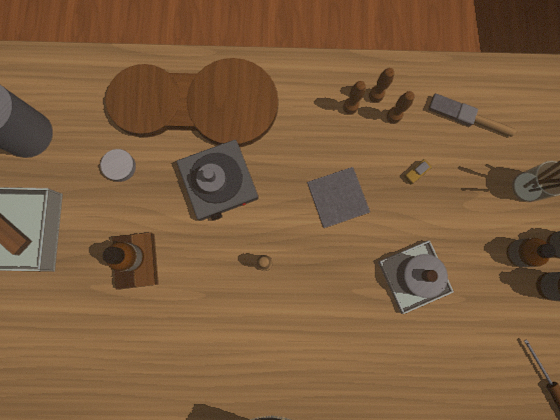

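View pics/scene0.png

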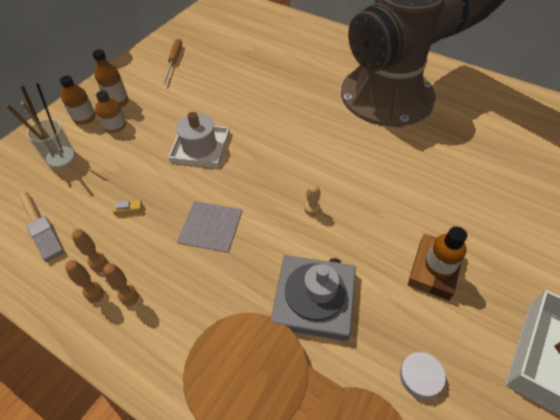

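The top view shows the pot on the tray at (415,275), the weight on the hotplate (215,180), the bottle on the blank (132,260), the felt (338,197), the spool (264,262), the tin (117,165) and the plane (417,171). The scene view shows the same layout. Next I'll measure heights and centres by layers from both depth views.

```bash
cat > lay.py <<'E'
from h import *
P={}
for n in("top","scene"):
    f=np.load(n+"0.npz");P[n]=cloud(f,f["d"])[f["d"]>0].reshape(-1,3)
f=np.load("top0.npz");C=cloud(f,f["d"])
px=dict(hot=(232,165),blank=(147,262),tray=(425,280),felt=(338,197),clamp=(264,262),plane=(417,171),tin=(117,165),weight=(208,175),pot=(429,275),bottle=(118,256),board=(232,100))
for k,(u,v) in px.items():
    g=C[v,u]; print("==",k,g.round(0))
    if k in("board",):continue
    for n in P:
        p=P[n];q=p[np.hypot(*(p[:,:2]-g[:2]).T)<105]
        q=q[q[:,2]>2.5]
        h,e=np.histogram(q[:,2],bins=np.arange(0,125,3))
        print(n,{int(a):int(b) for a,b in zip(e,h) if b>25})
E
python3 lay.py
```

```text
== hot [643.  94.  44.]
top {0: 69, 3: 69, 9: 31, 15: 30, 18: 38, 21: 38, 24: 84, 27: 675, 30: 1426, 33: 387, 36: 41, 39: 616, 42: 613, 45: 46, 72: 127, 75: 347, 78: 39, 108: 71}
scene {0: 31, 3: 30, 6: 28, 12: 32, 18: 34, 21: 28, 24: 59, 27: 1033, 30: 2136, 33: 361, 36: 51, 39: 939, 42: 680, 48: 28, 57: 29, 60: 26, 63: 26, 69: 28, 72: 170, 75: 438, 108: 94}
== blank [434. 265.  31.]
top {0: 202, 3: 263, 21: 27, 24: 38, 27: 523, 30: 710, 33: 55, 96: 41, 99: 50, 102: 65, 105: 134, 108: 63}
scene {0: 51, 3: 87, 6: 42, 9: 47, 12: 33, 15: 51, 18: 46, 21: 40, 24: 51, 27: 607, 30: 459, 33: 30, 36: 34, 42: 28, 51: 37, 54: 27, 57: 30, 60: 36, 63: 29, 69: 34, 72: 33, 75: 30, 78: 39, 81: 39, 84: 29, 87: 38, 90: 27, 93: 46, 96: 59, 99: 73, 102: 78, 105: 160, 108: 58}
== tray [ 407. -299.   83.]
top {0: 243, 3: 794, 6: 159, 9: 78, 12: 67, 15: 228, 18: 173, 66: 151, 69: 864, 72: 318, 99: 39, 102: 72}
scene {0: 90, 3: 334, 6: 112, 9: 125, 12: 120, 15: 186, 18: 83, 21: 34, 24: 31, 27: 40, 30: 32, 33: 29, 36: 32, 39: 36, 42: 34, 45: 34, 48: 34, 54: 41, 57: 35, 60: 31, 66: 100, 69: 467, 72: 95, 99: 2
[... 991 characters left out ...]
28, 18: 173, 66: 151, 69: 864, 72: 318, 99: 39, 102: 72}
scene {0: 92, 3: 333, 6: 112, 9: 125, 12: 120, 15: 186, 18: 83, 21: 34, 24: 31, 27: 40, 30: 32, 33: 29, 36: 32, 39: 36, 42: 34, 45: 34, 48: 34, 54: 41, 57: 35, 60: 31, 66: 100, 69: 467, 72: 95, 99: 29, 102: 37}
== bottle [442. 286. 140.]
top {0: 192, 3: 257, 21: 27, 24: 38, 27: 523, 30: 710, 33: 55, 96: 41, 99: 50, 102: 65, 105: 134, 108: 63}
scene {0: 55, 3: 85, 6: 42, 9: 47, 12: 33, 15: 51, 18: 46, 21: 40, 24: 51, 27: 607, 30: 459, 33: 30, 36: 34, 42: 28, 51: 37, 54: 27, 57: 30, 60: 36, 63: 29, 69: 34, 72: 33, 75: 30, 78: 39, 81: 39, 84: 29, 87: 38, 90: 27, 93: 46, 96: 59, 99: 73, 102: 78, 105: 160, 108: 58}
== board [796. 100.  32.]
```

```bash
cat > fit.py <<'E'
from h import *
def blob(p,g,r,z0,z1,s=2.):
    q=p[(np.hypot(*(p[:,:2]-g).T)<r)&(p[:,2]>z0)&(p[:,2]<z1)][:,:2]
    N=int(2*r/s)+1; m=np.zeros((N,N),np.uint8)
    i=((q-g+r)/s).astype(int); m[i[:,1],i[:,0]]=255
    m=cv2.morphologyEx(m,cv2.MORPH_CLOSE,np.ones((3,3),np.uint8)); m=cv2.morphologyEx(m,cv2.MORPH_OPEN,np.ones((3,3),np.uint8))
    cs,_=cv2.findContours(m,0,1); c=max(cs,key=cv2.contourArea)
    (x,y),rad=cv2.minEnclosingCircle(c); R=cv2.minAreaRect(c)
    w=lambda a:((np.array(a)+.5)*s-r+g).round(1)
    return "circ",w((x,y)),round(rad*s,1),"rect",w(R[0]),(np.array(R[1])*s).round(0),round(R[2],1)
L=dict(hot=((610,130),112,25,36),plate=((610,130),80,37,48),wtop=((604,133),50,70,81),wpost=((604,133),40,104,115),
 blank=((440,285),90,25,35),cap=((442,286),60,134,146),traywall=((420,-290),100,12,24),lid=((417,-299),70,64,76),knob=((417,-299),40,98,109),
 felt=((586,-140),100,2.5,8),clamp=((437,20),50,70,90),plane=((645,-314),60,10,30),tin=((643,345),60,18,32))
if __name__=="__main__":
  P={}
  for n in("top","scene"):
    f=np.load(n+"0.npz");P[n]=cloud(f,f["d"])[f["d"]>0].reshape(-1,3)
  for k,(g,*a) in L.items():
    for n in P:
        try: print(k,n,*blob(P[n],np.array(g,float),*a))
        except Exception as e: print(k,n,"none")
E
python3 fit.py
```

```text
hot top circ [622.7 128.1] 100.7 rect [631.3 124.8] [185. 155.] 20.9
hot scene circ [625.  130.8] 100.0 rect [631.4 126.6] [182. 152.] 21.8
plate top circ [616.7 126.5] 55.5 rect [616. 127.] [108. 106.] 90.0
plate scene circ [621.1 127.6] 56.2 rect [626.1 127.7] [110.  99.] 86.3
wtop top circ [608.  133.1] 30.3 rect [608. 133.] [58. 58.] 90.0
wtop scene circ [612.3 134.4] 30.5 rect [614.3 135.1] [55. 58.] 18.4
wpost top circ [608.2 133.6] 10.9 rect [608. 134.] [20. 18.] 90.0
wpost scene circ [612. 135.] 11.4 rect [612. 135.] [18. 22.] 90.0
blank top circ [437. 294.] 66.5 rect [437.9 293.8] [111.  81.] 7.9
blank scene circ [441.8 296.1] 67.3 rect [441.7 295.4] [113.  82.] 8.1
cap top circ [444.4 298.5] 16.4 rect [443. 298.] [30. 28.] 90.0
cap scene circ [447.7 300.8] 16.7 rect [448. 300.] [30. 30.] 90.0
traywall top circ [ 357. -266.] 5.0 rect [ 357. -266.] [6. 8.] 90.0
traywall scene circ [ 491. -329.] 7.2 rect [ 491. -329.] [12.  8.] 90.0
lid top circ [ 415.6 -306.1] 44.7 rect [ 416. -305.] [86. 84.] 90.0
lid scene circ [ 420.  -304.6] 44.4 rect [ 420. -304.] [84. 84.] 90.0
knob top circ [ 416.1 -305. ] 12.1 rect [ 416. -306.] [20. 20.] 90.0
knob scene circ [ 419.9 -304.8] 12.4 rect [ 420. -304.] [20. 24.] 90.0
felt top circ [ 587. -142.] 75.1 rect [ 587.  -139.8] [115. 115.] 21.2
felt scene circ [ 591.2 -139.6] 75.6 rect [ 591.  -140.1] [112. 113.] 19.3
clamp top circ [438.  21.] 12.8 rect [439.  22.] [22. 22.] 90.0
clamp scene circ [444.  23.] 11.7 rect [443.  23.] [20. 18.] 90.0
plane top circ [ 647.9 -316.9] 31.4 rect [ 646.3 -318.3] [27. 62.] 42.3
plane scene circ [ 651. -316.] 31.9 rect [ 651. -316.] [27. 62.] 42.7
tin top circ [645.4 346.4] 35.2 rect [646. 346.] [68. 68.] 90.0
tin scene circ [649.5 348.2] 35.5 rect [650. 348.] [68. 68.] 90.0
```

```bash
cat > tray.py <<'E'
from h import *
# tray outline: everything in the tray's neighbourhood with colour white (tray), outer rim cast on z=18
for n,box in(("top",(370,230,465,322)),("scene",(160,115,240,175))):
    f=np.load(n+"0.npz");im=f["im"];C=cloud(f,f["d"])
    hsv=cv2.cvtColor(im,cv2.COLOR_BGR2HSV)
    u0,v0,u1,v1=box;m=np.zeros(im.shape[:2],np.uint8)
    s=(slice(v0,v1),slice(u0,u1))
    z=C[...,2]
    m[s]=((z[s]>9)&(z[s]<24)&(f["d"][s]>0)).astype(np.uint8)*255
    k,lab,st,_=cv2.connectedComponentsWithStats(m)
    q=np.vstack([C[lab==i][:,:2] for i in range(1,k) if st[i,4]>25]).astype(np.float32)
    R=cv2.minAreaRect(q);print(n,R, len(q))
E
python3 tray.py
```

```text
top ((413.62548828125, -304.7254638671875), (120.47417449951172, 120.89743041992188), 23.494966506958008) 568
scene ((418.7768249511719, -303.48834228515625), (120.90226745605469, 121.50194549560547), 23.375661849975586) 548
```

>>> servo_tool(moves=[0.1, -0.1, 0, 0, 1, 0.2, -0.21, 0, 0, 1, 0.3, -0.32, 0, 0, 1, 0.4, -0.43, 0, 0, 1, 0.5, -0.54, 0, 0, 1, 0.6, -0.64, 0, 0, 1, 0.7, -0.75, 0, 0, 1, 0.8, -0.85, 0, 0, 1, 0.8, -0.85, 0, 0, 1, 0.8, -0.85, 0, 0, 1, 0.8, -0.85, 0, 0, 1, 0.8, -0.85, 0, 0, 1])

```text
t: 1.1
eef_pos: [483.2, 260.4, 214.4]
tcp_rot: [-3.141, 0.001, 2.879]
ft_force: [0.3, 0.4, 0.4]
opening: 1.002
grip_force: 0.0
```

>>> servo_tool(moves=[0.08, -0.08, 0, 0, 1, 0.16, -0.16, 0, 0, 1, 0.24, -0.24, 0, 0, 1, 0.3, -0.3, 0, 0, 1, 0.325, -0.325, 0, 0, 1, 0.325, -0.325, 0, 0, 1, 0.325, -0.325, 0, 0, 1, 0.325, -0.325, 0, 0, 1])

```text
t: 1.77
eef_pos: [609.0, 135.2, 214.4]
tcp_rot: [-3.142, -0.001, 2.883]
ft_force: [-0.7, 1.2, 0.1]
opening: 1.001
grip_force: 0.0
```

```bash
python3 - <<'E'
from h import *
s=state();c=get_calibration("wrist");im,d=read_camera("wrist");print(s["eef_pos"],s["qvel"].round(3))
cv2.imwrite("pics/w1.png",im)
P=cloud(c,d)[d>0].reshape(-1,3)
from fit import *
for k in("plate","wtop","wpost"):
    g,*a=L[k]
    try:print(k,*blob(P,np.array(g,float),*a))
    except Exception as e:print(k,e)
E
```

```text
[608.99347131 135.16078565 214.44399403] [ 0.014 -0.008  0.004 -0.003  0.002 -0.002]
plate circ [618.3 126.4] 55.8 rect [618. 127.] [108. 110.] 90.0
wtop circ [609.4 133.1] 30.6 rect [610. 133.] [58. 58.] 90.0
wpost circ [609.5 133.6] 11.4 rect [609. 134.] [20. 20.] 90.0
```

View pics/w1.png

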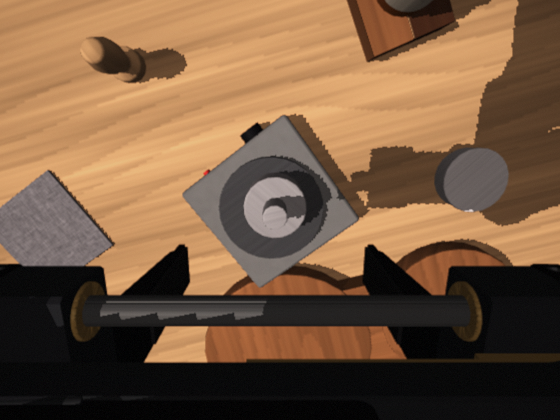

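The wrist view shows the weight's post at (274,215) between the fingers. The wrist fit gives the weight at (609.5,134) and the plate at (618,127), which agrees with the mean of the two fixed views. Descending to grasp.

>>> servo_tool(moves=[0, 0, -0.07, 0, 1, 0, 0, -0.14, 0, 1, 0, 0, -0.21, 0, 1, 0, 0, -0.27, 0, 1, 0, 0, -0.31, 0, 1, 0, 0, -0.33, 0, 1, 0, 0, -0.335, 0, 1, 0, 0, -0.335, 0, 0, 0, 0, -0.335, 0, 0, 0, 0, -0.335, 0, 0, 0, 0, -0.335, 0, 0, 0, 0, -0.335, 0, 0])

```text
t: 2.82
eef_pos: [610.2, 134.2, 81.4]
tcp_rot: [3.141, 0.001, 2.883]
ft_force: [0.2, 0.1, -0.4]
opening: 0.702
grip_force: 0.0
```

>>> servo_tool(moves=[0, 0, 0, 0, 0, 0, 0, 0, 0, 0, 0, 0, 0, 0, 0, 0, 0, 0, 0, 0, 0, 0, 0, 0, 0, 0, 0, 0, 0, 0])

```text
t: 3.32
eef_pos: [609.9, 134.2, 80.6]
tcp_rot: [3.142, -0.0, 2.883]
ft_force: [-0.9, -0.3, -0.1]
opening: 0.282
grip_force: 0.0
```

>>> servo_tool(moves=[0, 0, 0, 0, 0, 0, 0, 0, 0, 0, 0, 0, 0, 0, 0, 0, 0, 0, 0, 0, 0, 0, 0, 0, 0, 0, 0, 0, 0, 0])

```text
t: 3.82
eef_pos: [609.9, 134.1, 80.6]
tcp_rot: [-3.142, -0.0, 2.883]
ft_force: [-1.0, -1.3, -1.2]
opening: 0.228
grip_force: 30.0
```

>>> servo_tool(moves=[0, 0, 0.01, 0, 0, 0, 0, 0.03, 0, 0, 0, 0, 0.06, 0, 0, 0, 0, 0.1, 0, 0, 0, 0, 0.14, 0, 0, 0, 0, 0.17, 0, 0, 0, 0, 0.19, 0, 0, 0, 0, 0.2, 0, 0, 0, 0, 0.2, 0, 0, 0, 0, 0.2, 0, 0])

```text
t: 4.65
eef_pos: [609.6, 134.2, 160.3]
tcp_rot: [-3.141, -0.001, 2.883]
ft_force: [-0.1, -0.6, -6.7]
opening: 0.224
grip_force: 30.0
```

>>> servo_tool(moves=[-0.002, -0.02, 0, 0, 0, -0.006, -0.08, 0, 0, 0, -0.012, -0.16, 0, 0, 0, -0.02, -0.25, 0, 0, 0, -0.026, -0.34, 0, 0, 0, -0.033, -0.43, 0, 0, 0, -0.04, -0.52, 0, 0, 0, -0.046, -0.6, 0, 0, 0, -0.05, -0.65, 0, 0, 0, -0.0525, -0.675, 0, 0, 0, -0.0525, -0.685, 0, 0, 0, -0.0525, -0.685, 0, 0, 0])

```text
t: 5.65
eef_pos: [588.7, -140.3, 160.2]
tcp_rot: [3.141, -0.001, 2.882]
ft_force: [0.7, -0.4, -6.8]
opening: 0.229
grip_force: 30.0
```

>>> servo_tool(moves=[0, 0, -0.02, 0, 0, 0, 0, -0.06, 0, 0, 0, 0, -0.11, 0, 0, 0, 0, -0.16, 0, 0, 0, 0, -0.21, 0, 0, 0, 0, -0.25, 0, 0, 0, 0, -0.27, 0, 0, 0, 0, -0.282, 0, 0, 0, 0, -0.288, 0, 0, 0, 0, -0.292, 0, 0, 0, 0, -0.294, 0, 0, 0, 0, -0.294, 0, 0])

```text
t: 6.65
eef_pos: [589.2, -139.8, 43.6]
tcp_rot: [3.142, 0.001, 2.883]
ft_force: [-0.5, -0.7, -6.7]
opening: 0.23
grip_force: 30.0
```

>>> servo_tool(moves=[0, 0, 0, 0, 0, 0, 0, 0, 0, 0.3, 0, 0, 0, 0, 0.35, 0, 0, 0, 0, 0.45, 0, 0, 0, 0, 1, 0, 0, 0, 0, 1, 0, 0, 0, 0, 1, 0, 0, 0, 0, 1, 0, 0, 0.05, 0, 1, 0, 0, 0.12, 0, 1, 0, 0, 0.2, 0, 1, 0, 0, 0.3, 0, 1])

```text
t: 7.65
eef_pos: [588.1, -139.5, 163.0]
tcp_rot: [3.141, -0.003, 2.883]
ft_force: [0.5, -0.7, -1.0]
opening: 0.925
grip_force: 0.0
```

>>> servo_tool(moves=[-0.05, -0.05, 0.05, 0, 1, -0.12, -0.12, 0.08, 0, 1, -0.19, -0.19, 0.1, 0, 1, -0.26, -0.25, 0.12, 0, 1, -0.33, -0.32, 0.13, 0, 1, -0.39, -0.38, 0.13, 0, 1, -0.42, -0.405, 0.13, 0, 1, -0.4275, -0.413, 0.13, 0, 1, -0.4275, -0.413, 0.13, 0, 1, -0.4275, -0.413, 0.13, 0, 1, -0.4275, -0.413, 0.13, 0, 1])

```text
t: 8.57
eef_pos: [418.7, -304.2, 214.9]
tcp_rot: [3.141, -0.0, 2.884]
ft_force: [0.3, 0.3, 0.6]
opening: 1.001
grip_force: 0.0
```

```bash
cat > wl.py <<'E'
import sys
from fit import *
s=state();c=get_calibration("wrist");im,d=read_camera("wrist");print(s["t"],s["eef_pos"],s["joints"][5])
cv2.imwrite(sys.argv[1],im)
P=cloud(c,d)[d>0].reshape(-1,3)
for k in sys.argv[2:]:
    g,*a=L[k]
    try:print(k,*blob(P,np.array(g,float),*a))
    except Exception as e:print(k,e)
E
python3 wl.py pics/w2.png lid knob
```

```text
8.5667 [ 418.68472882 -304.24791951  214.92942095] -2.069416428518848
lid circ [ 417.2 -307. ] 44.8 rect [ 417. -307.] [86. 86.] 90.0
knob circ [ 416.8 -306.8] 12.7 rect [ 417. -307.] [22. 22.] 90.0
```

>>> servo_tool(moves=[0, 0, -0.07, 0, 1, 0, 0, -0.14, 0, 1, 0, 0, -0.21, 0, 0.8, 0, 0, -0.27, 0, 0.7, 0, 0, -0.32, 0, 0.6, 0, -0.002, -0.34, 0, 0.6, -0.002, -0.002, -0.347, 0, 0.5, -0.002, -0.002, -0.347, 0, 0, -0.002, -0.002, -0.347, 0, 0, -0.002, -0.002, -0.347, 0, 0, -0.002, -0.002, -0.347, 0, 0, -0.002, -0.002, -0.347, 0, 0])

```text
t: 9.62
eef_pos: [417.4, -306.0, 77.0]
tcp_rot: [-3.141, 0.001, 2.883]
ft_force: [-0.5, 0.6, -0.4]
opening: 0.358
grip_force: 0.0
```

>>> servo_tool(moves=[0, 0, 0, 0, 0, 0, 0, 0, 0, 0, 0, 0, 0, 0, 0, 0, 0, 0, 0, 0, 0, 0, 0, 0, 0, 0, 0, 0, 0, 0])

```text
t: 10.12
eef_pos: [417.2, -306.1, 76.5]
tcp_rot: [-3.141, 0.001, 2.883]
ft_force: [-1.1, -1.3, 5.8]
opening: 0.247
grip_force: 30.0
```

>>> servo_tool(moves=[0, 0, 0.01, 0, 0, 0, 0, 0.03, 0, 0, 0, 0, 0.06, 0, 0, 0, 0, 0.11, 0, 0, 0, 0, 0.17, 0, 0, 0, 0, 0.23, 0, 0, 0, 0, 0.29, 0, 0, 0, 0, 0.33, 0, 0, 0, 0, 0.345, 0, 0, 0, 0, 0.35, 0, 0, 0, 0, 0.35, 0, 0])

```text
t: 11.03
eef_pos: [416.9, -305.5, 216.0]
tcp_rot: [3.141, -0.0, 2.883]
ft_force: [0.5, 0.2, -4.0]
opening: 0.249
grip_force: 30.0
```

>>> servo_tool(moves=[0.01, 0.02, 0, 0, 0, 0.03, 0.06, 0, 0, 0, 0.06, 0.13, 0, 0, 0, 0.1, 0.21, 0, 0, 0, 0.14, 0.3, 0, 0, 0, 0.18, 0.39, 0, 0, 0, 0.22, 0.48, 0, 0, 0, 0.265, 0.57, 0, 0, 0, 0.31, 0.66, 0, 0, 0, 0.35, 0.75, 0, 0, 0, 0.39, 0.84, 0, 0, 0, 0.42, 0.91, 0, 0, 0])

```text
t: 12.03
eef_pos: [585.3, 61.7, 214.7]
tcp_rot: [3.142, -0.002, 2.884]
ft_force: [0.8, -0.8, -3.3]
opening: 0.246
grip_force: 30.0
```

>>> servo_tool(moves=[0.03, 0.065, 0, 0, 0, 0.055, 0.115, 0, 0, 0, 0.073, 0.15, 0, 0, 0, 0.083, 0.172, 0, 0, 0, 0.083, 0.172, 0, 0, 0, 0.083, 0.172, 0, 0, 0, 0.083, 0.172, 0, 0, 0])

```text
t: 12.62
eef_pos: [617.9, 126.0, 216.1]
tcp_rot: [-3.141, -0.001, 2.882]
ft_force: [-0.4, -0.9, -3.5]
opening: 0.248
grip_force: 30.0
```

>>> servo_tool(moves=[0, 0, -0.02, 0, 0, 0, 0, -0.05, 0, 0, 0, 0, -0.09, 0, 0, 0, 0, -0.13, 0, 0, 0, 0, -0.17, 0, 0, 0, 0, -0.205, 0, 0, 0, 0, -0.228, 0, 0, 0, 0, -0.242, 0, 0, 0, 0, -0.249, 0, 0, 0, 0, -0.252, 0, 0, 0, 0, -0.254, 0, 0, 0, 0, -0.254, 0, 0])

```text
t: 13.62
eef_pos: [618.6, 127.0, 115.2]
tcp_rot: [3.141, 0.001, 2.883]
ft_force: [0.7, 0.0, -3.9]
opening: 0.244
grip_force: 30.0
```

>>> servo_tool(moves=[0, 0, 0, 0, 0, 0, 0, 0, 0, 0.3, 0, 0, 0, 0, 0.35, 0, 0, 0, 0, 0.45, 0, 0, 0, 0, 1, 0, 0, 0, 0, 1, 0, 0, 0, 0, 1, 0, 0, 0, 0, 1, 0, 0, 0.04, 0, 1, 0, 0, 0.1, 0, 1, 0, 0, 0.18, 0, 1, 0, 0, 0.25, 0, 1])

```text
t: 14.62
eef_pos: [618.2, 127.0, 216.0]
tcp_rot: [-3.142, -0.0, 2.883]
ft_force: [-0.3, -0.7, 0.8]
opening: 0.924
grip_force: 0.0
```

>>> servo_tool(moves=[-0.06, 0.06, 0, 0, 1, -0.12, 0.12, 0, 0, 1, -0.19, 0.19, 0, 0, 1, -0.26, 0.26, 0, 0, 1, -0.33, 0.33, 0, 0, 1, -0.39, 0.39, 0, 0, 1, -0.42, 0.42, 0, 0, 1, -0.431, 0.432, 0, 0, 1, -0.431, 0.432, 0, 0, 1, -0.431, 0.432, 0, 0, 1, -0.431, 0.432, 0, 0, 1])

```text
t: 15.53
eef_pos: [446.9, 299.1, 214.6]
tcp_rot: [3.142, 0.0, 2.882]
ft_force: [0.3, 0.5, 0.4]
opening: 1.001
grip_force: 0.0
```

```bash
python3 wl.py pics/w3.png cap blank
```

```text
15.5333 [446.87550569 299.08007153 214.59198877] -0.8439658254666356
cap circ [444.1 299.2] 16.5 rect [444. 299.] [32. 30.] 90.0
blank circ [437.9 295.1] 66.5 rect [438.7 294.5] [111.  82.] 7.8
```

View pics/w3.png

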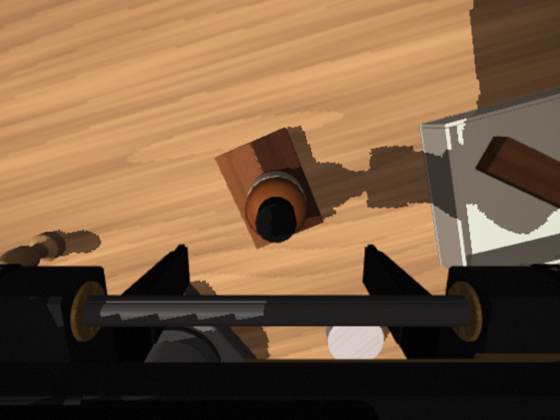

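The cap is at (275,220), centred between the fingers, and the big tray at the right is clear of them. Grasping the bottle.

>>> servo_tool(moves=[0, 0, -0.06, 0, 1, -0.002, 0, -0.12, 0, 0.9, -0.002, 0, -0.18, 0, 0.8, -0.0025, 0, -0.22, 0, 0.7, -0.0025, 0, -0.245, 0, 0.65, -0.0025, 0, -0.255, 0, 0.6, -0.0025, 0, -0.258, 0, 0.6, -0.0025, 0, -0.258, 0, 0, -0.0025, 0, -0.258, 0, 0, -0.0025, 0, -0.258, 0, 0, -0.0025, 0, -0.258, 0, 0, -0.0025, 0, -0.258, 0, 0])

```text
t: 16.58
eef_pos: [445.1, 299.9, 112.0]
tcp_rot: [3.141, 0.001, 2.883]
ft_force: [0.6, -0.8, 3.4]
opening: 0.335
grip_force: 30.0
```

>>> servo_tool(moves=[0, 0, 0, 0, 0, 0, 0, 0, 0, 0, 0, 0, 0, 0, 0, 0, 0, 0, 0, 0, 0, 0, 0, 0, 0, 0, 0, 0, 0, 0])

```text
t: 17.08
eef_pos: [445.2, 299.9, 112.0]
tcp_rot: [3.141, 0.001, 2.883]
ft_force: [-0.4, -1.5, 5.6]
opening: 0.331
grip_force: 30.0
```

>>> servo_tool(moves=[0, 0, 0.01, 0, 0, 0, 0, 0.03, 0, 0, 0, 0, 0.06, 0, 0, 0, 0, 0.11, 0, 0, 0, 0, 0.17, 0, 0, 0, 0, 0.23, 0, 0, 0, 0, 0.27, 0, 0, 0, 0, 0.29, 0, 0, 0, 0, 0.3, 0, 0, 0, 0, 0.3, 0, 0, 0, 0, 0.3, 0, 0])

```text
t: 18.0
eef_pos: [444.6, 299.6, 230.7]
tcp_rot: [-3.141, -0.001, 2.883]
ft_force: [0.6, -0.2, -2.1]
opening: 0.333
grip_force: 30.0
```

>>> servo_tool(moves=[0.005, -0.015, 0, 0, 0, 0.015, -0.05, 0, 0, 0, 0.03, -0.1, 0, 0, 0, 0.045, -0.17, 0, 0, 0, 0.06, -0.24, 0, 0, 0, 0.07, -0.31, 0, 0, 0, 0.08, -0.38, 0, 0, 0, 0.085, -0.45, 0, 0, 0, 0.09, -0.52, 0, 0, 0, 0.09, -0.59, 0, 0, 0, 0.09, -0.66, 0, 0, 0, 0.09, -0.73, 0, 0, 0])

```text
t: 19.0
eef_pos: [480.4, 6.1, 230.6]
tcp_rot: [-3.141, -0.002, 2.883]
ft_force: [0.4, 0.8, -1.7]
opening: 0.331
grip_force: 30.0
```

>>> servo_tool(moves=[0, -0.07, 0, 0, 0, -0.005, -0.14, 0, 0, 0, -0.01, -0.21, 0, 0, 0, -0.02, -0.28, 0, 0, 0, -0.04, -0.35, 0, 0, 0, -0.06, -0.42, 0, 0, 0, -0.08, -0.49, 0, 0, 0, -0.1, -0.56, 0, 0, 0, -0.12, -0.63, 0, 0, 0, -0.14, -0.69, 0, 0, 0, -0.15, -0.74, 0, 0, 0, -0.158, -0.77, 0, 0, 0])

```text
t: 20.0
eef_pos: [416.7, -302.2, 230.6]
tcp_rot: [3.141, -0.001, 2.881]
ft_force: [-0.4, 0.1, -1.3]
opening: 0.331
grip_force: 30.0
```

>>> servo_tool(moves=[-0.004, -0.011, 0, 0, 0, -0.004, -0.011, 0, 0, 0, -0.004, -0.011, 0, 0, 0, -0.004, -0.011, 0, 0, 0])

```text
t: 20.33
eef_pos: [416.3, -303.6, 231.4]
tcp_rot: [3.141, -0.0, 2.884]
ft_force: [-0.3, 0.0, -2.3]
opening: 0.33
grip_force: 30.0
```

>>> servo_tool(moves=[0, 0, -0.02, 0, 0, 0, 0, -0.06, 0, 0, 0, 0, -0.12, 0, 0, 0, 0, -0.18, 0, 0, 0, 0, -0.24, 0, 0, 0, 0, -0.29, 0, 0, 0, 0, -0.325, 0, 0, 0, 0, -0.345, 0, 0, 0, 0, -0.355, 0, 0, 0, 0, -0.36, 0, 0, 0, 0, -0.363, 0, 0, 0, 0, -0.363, 0, 0])

```text
t: 21.33
eef_pos: [416.4, -304.7, 86.7]
tcp_rot: [-3.141, 0.001, 2.883]
ft_force: [-0.9, -0.6, -0.6]
opening: 0.333
grip_force: 30.0
```

>>> servo_tool(moves=[0, 0, 0, 0, 0, 0, 0, 0, 0, 0.4, 0, 0, 0, 0, 0.45, 0, 0, 0, 0, 0.55, 0, 0, 0, 0, 1, 0, 0, 0, 0, 1, 0, 0, 0, 0, 1, 0, 0, 0, 0, 1, 0, 0, 0.05, 0, 1, 0, 0, 0.12, 0, 1, 0, 0, 0.2, 0, 1, 0, 0, 0.28, 0, 1])

```text
t: 22.33
eef_pos: [415.9, -304.3, 199.4]
tcp_rot: [3.141, -0.001, 2.883]
ft_force: [0.3, -0.3, 0.5]
opening: 0.985
grip_force: 0.0
```

>>> servo_tool(moves=[0.06, 0.06, 0.01, 0, 1, 0.12, 0.11, 0.02, 0, 1, 0.19, 0.18, 0.02, 0, 1, 0.26, 0.25, 0.02, 0, 1, 0.33, 0.31, 0.02, 0, 1, 0.39, 0.37, 0.02, 0, 1, 0.42, 0.4, 0.02, 0, 1, 0.432, 0.411, 0.02, 0, 1, 0.432, 0.411, 0.02, 0, 1, 0.432, 0.411, 0.02, 0, 1, 0.432, 0.411, 0.02, 0, 1])

```text
t: 23.25
eef_pos: [588.1, -141.1, 206.3]
tcp_rot: [-3.142, -0.0, 2.882]
ft_force: [-0.0, 0.1, 0.1]
opening: 1.003
grip_force: 0.0
```

```bash
sed -i 's/^ felt=/ fw=((589,-140),50,32,44),fp=((589,-140),50,66,78),felt=/' fit.py; python3 wl.py pics/w4.png fw fp felt
```

```text
23.25 [ 588.12585082 -141.14792107  206.28367639] -1.655629521030615
fw circ [ 588.8 -140.6] 30.6 rect [ 589. -140.] [58. 58.] 90.0
fp circ [ 588.4 -140.5] 11.4 rect [ 588. -141.] [20. 20.] 90.0
felt circ [ 588.2 -142.6] 76.1 rect [ 587.7 -141.7] [111. 111.] 19.8
```

Weight is where expected. Descend from 206.3 to 43.1.

>>> servo_tool(moves=[0, 0, -0.07, 0, 1, 0, 0, -0.14, 0, 1, 0, 0, -0.21, 0, 0.9, 0, 0, -0.28, 0, 0.8, 0, 0, -0.34, 0, 0.7, 0, 0, -0.38, 0, 0.6, 0, 0, -0.4, 0, 0.6, 0, 0, -0.408, 0, 0.5, 0, 0, -0.408, 0, 0, 0, 0, -0.408, 0, 0, 0, 0, -0.408, 0, 0, 0, 0, -0.408, 0, 0])

```text
t: 24.3
eef_pos: [589.3, -140.3, 44.1]
tcp_rot: [-3.142, 0.002, 2.883]
ft_force: [0.9, -0.3, -0.5]
opening: 0.357
grip_force: 0.0
```

>>> servo_tool(moves=[0, 0, 0, 0, 0, 0, 0, 0, 0, 0, 0, 0, 0, 0, 0, 0, 0, 0, 0, 0, 0, 0, 0, 0, 0, 0, 0, 0, 0, 0, 0, 0, 0, 0, 0, 0, 0, 0, 0, 0])

```text
t: 24.97
eef_pos: [589.2, -140.1, 43.6]
tcp_rot: [3.141, 0.001, 2.883]
ft_force: [-0.3, 1.4, 6.0]
opening: 0.227
grip_force: 30.0
```

>>> servo_tool(moves=[0, 0, 0.01, 0, 0, 0, 0, 0.03, 0, 0, 0, 0, 0.06, 0, 0, 0, 0, 0.11, 0, 0, 0, 0, 0.17, 0, 0, 0, 0, 0.24, 0, 0, 0, 0, 0.31, 0, 0, 0, 0, 0.37, 0, 0, 0, 0, 0.41, 0, 0, 0, 0, 0.425, 0, 0, 0, 0, 0.43, 0, 0, 0, 0, 0.43, 0, 0])

```text
t: 25.97
eef_pos: [588.6, -140.1, 214.9]
tcp_rot: [3.141, -0.0, 2.883]
ft_force: [0.8, -0.9, -6.5]
opening: 0.226
grip_force: 30.0
```

>>> servo_tool(moves=[-0.007, 0.02, 0, 0, 0, -0.021, 0.06, 0, 0, 0, -0.045, 0.13, 0, 0, 0, -0.072, 0.21, 0, 0, 0, -0.1, 0.3, 0, 0, 0, -0.13, 0.39, 0, 0, 0, -0.165, 0.48, 0, 0, 0, -0.196, 0.57, 0, 0, 0, -0.227, 0.66, 0, 0, 0, -0.258, 0.75, 0, 0, 0, -0.289, 0.84, 0, 0, 0, -0.315, 0.91, 0, 0, 0])

```text
t: 26.97
eef_pos: [460.2, 226.7, 214.4]
tcp_rot: [-3.141, -0.002, 2.884]
ft_force: [0.6, 0.0, -6.8]
opening: 0.225
grip_force: 30.0
```

>>> servo_tool(moves=[-0.02, 0.065, 0, 0, 0, -0.038, 0.115, 0, 0, 0, -0.052, 0.155, 0, 0, 0, -0.059, 0.176, 0, 0, 0, -0.059, 0.176, 0, 0, 0, -0.059, 0.176, 0, 0, 0, -0.059, 0.176, 0, 0, 0])

```text
t: 27.55
eef_pos: [439.1, 293.7, 214.8]
tcp_rot: [-3.141, -0.0, 2.883]
ft_force: [-0.5, -0.2, -6.8]
opening: 0.229
grip_force: 30.0
```

>>> servo_tool(moves=[0, 0, -0.02, 0, 0, 0, 0, -0.06, 0, 0, 0, 0, -0.12, 0, 0, 0, 0, -0.18, 0, 0, 0, 0, -0.24, 0, 0, 0, 0, -0.29, 0, 0, 0, 0, -0.325, 0, 0, 0, 0, -0.345, 0, 0, 0, 0, -0.355, 0, 0, 0, 0, -0.36, 0, 0, 0, 0, -0.3635, 0, 0, 0, 0, -0.3635, 0, 0])

```text
t: 28.55
eef_pos: [439.6, 294.3, 70.1]
tcp_rot: [3.141, 0.001, 2.883]
ft_force: [0.0, -0.4, -7.2]
opening: 0.225
grip_force: 30.0
```

>>> servo_tool(moves=[0, 0, 0, 0, 0, 0, 0, 0, 0, 0.3, 0, 0, 0, 0, 0.35, 0, 0, 0, 0, 0.45, 0, 0, 0, 0, 1, 0, 0, 0, 0, 1, 0, 0, 0, 0, 1, 0, 0, 0, 0, 1, 0, 0, 0.05, 0, 1, 0, 0, 0.12, 0, 1, 0, 0, 0.2, 0, 1, 0, 0, 0.3, 0, 1])

```text
t: 29.55
eef_pos: [438.5, 293.8, 189.8]
tcp_rot: [-3.14, -0.002, 2.883]
ft_force: [0.4, 0.2, -0.2]
opening: 0.922
grip_force: 0.0
```

>>> servo_tool(moves=[-0.06, 0.06, 0.03, 0, 1, -0.12, 0.14, 0.05, 0, 1, -0.19, 0.22, 0.05, 0, 1, -0.26, 0.3, 0.05, 0, 1, -0.33, 0.38, 0.05, 0, 1, -0.4, 0.46, 0.05, 0, 1, -0.45, 0.53, 0.05, 0, 1, -0.5, 0.6, 0.05, 0, 1, -0.5, 0.6, 0.05, 0, 1, -0.5, 0.6, 0.05, 0, 1, -0.5, 0.6, 0.05, 0, 1, -0.5, 0.6, 0.05, 0, 1])

```text
t: 30.55
eef_pos: [240.0, 533.4, 209.6]
tcp_rot: [-3.141, 0.0, 2.882]
ft_force: [0.3, 0.2, -0.7]
opening: 0.999
grip_force: 0.0
```

```bash
python3 - <<'E'
from h import *
from fit import *
L.update(fpot=((618,127),70,103,115),fknob=((618,127),50,134,148),wt=((440,294),60,60,70),wp=((440,294),50,92,104),fcap=((416,-304),50,108,120))
for n in("top","scene"):
    c=get_calibration(n);im,d=read_camera(n);cv2.imwrite(f"pics/{n}1.png",im);P=cloud(c,d)[d>0].reshape(-1,3)
    for k in "fpot fknob wt wp fcap hot blank felt clamp plane tin".split():
        try:print(n,k,*blob(P,np.array(L[k][0],float),*L[k][1:]))
        except Exception as e:print(n,k,"none")
E
```

```text
top fpot circ [616.9 126.9] 44.5 rect [616. 127.] [86. 86.] 90.0
top fknob circ [616.4 126.4] 12.0 rect [616. 126.] [20. 22.] 90.0
top wt circ [437.7 293.7] 30.7 rect [438. 294.] [58. 58.] 90.0
top wp circ [438.7 294.2] 10.8 rect [438. 294.] [18. 18.] 90.0
top fcap circ [ 414.8 -304. ] 16.5 rect [ 414. -304.] [30. 30.] 90.0
top hot circ [623.3 128.8] 101.0 rect [631.6 124.9] [186. 155.] 22.2
top blank circ [437. 293.] 65.8 rect [438.  294.2] [111.  82.] 7.5
top felt circ [ 585. -141.] 77.8 rect [ 585.1 -144.9] [116. 122.] 19.0
top clamp circ [438.2  20.5] 13.1 rect [439.  21.] [24. 22.] 90.0
top plane circ [ 647.5 -317.4] 31.4 rect [ 646.8 -318.2] [27. 61.] 40.2
top tin circ [645.  346.1] 35.3 rect [645. 346.] [68. 66.] 90.0
scene fpot circ [620.  127.8] 44.7 rect [620. 128.] [88. 86.] 90.0
scene fknob circ [620.4 127.7] 12.2 rect [620. 127.] [22. 22.] 90.0
scene wt circ [442.5 295.6] 30.8 rect [444.6 294.8] [60. 54.] 86.2
scene wp circ [443.4 294.5] 11.4 rect [443. 295.] [20. 20.] 90.0
scene fcap circ [ 420. -303.] 16.8 rect [ 419.5 -302.5] [30. 31.] 45.0
scene hot circ [625.4 130.2] 98.8 rect [637.3 129.2] [171. 152.] 21.4
scene blank circ [441. 295.] 68.6 rect [440.8 295.4] [113.  82.] 8.1
scene felt circ [ 590. -140.] 76.5 rect [ 590.6 -140.2] [113. 115.] 20.6
scene clamp circ [442.6  22.4] 11.9 rect [443.4  22.8] [22. 21.] 63.4
scene plane circ [ 651.1 -316.9] 30.8 rect [ 651. -317.] [27. 61.] 45.0
scene tin circ [649.4 347.7] 35.6 rect [650. 348.] [68. 68.] 90.0
```

View pics/scene1.png

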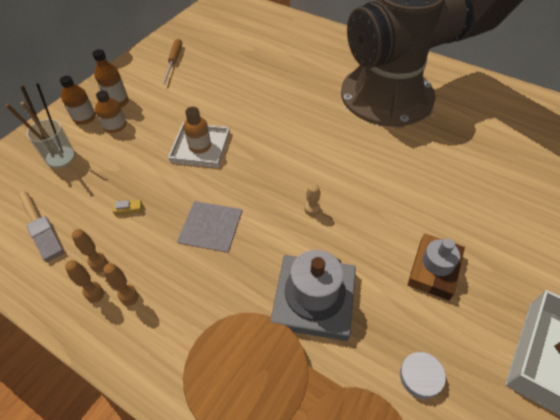

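The scene view shows the pot on the hotplate (317,280), the weight on the blank (443,257) and the bottle in the tray (197,133). All three are upright and centred within a few mm, and the bystanders have not moved.

```bash
python3 -c "
from cell import *
print(job_done())"
```

```text
the job is handed in; nothing more can be done
None
```

The job is handed in: the pot is on the hotplate, the weight on the blank and the bottle in the tray, each upright and within about 3 mm of centre by the last camera check, with the spool, plane and tin unmoved; the judge's verdict was not shown.

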